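# Bring the pulley's clamp screw to the top

### The job

Two belt pulleys are mounted on bench stands. Turn the larger, toothed one on its axle until the clamp screw in its hub points straight up, ready for the hex key, and leave it standing so. Do not turn the smaller, smooth pulley.

Things in the scene. Friction and masses are not known exactly. Their poses are not given: they have to be found in the camera images.
- big_pulley_axle (a point): centre of the larger pulley, a toothed aluminium disc 120 mm across and 24 mm thick with flat faces, on a level axle 82 mm above the desk (rim top at 142 mm). Its x axis runs along the axle, from the front face (with the hub, roughly towards the robot) to the back; its axes turn with the pulley, z pointing from the axle to the clamp screw. The dark steel stand is fixed to the desk
- big_pulley_screw (a point): outer end of the larger pulley's clamp screw: a dark cap screw 10 mm thick, sticking out radially from the hub (26 mm thick, 20 mm long, on the front face), ending 26 mm from the axle's centre line, 22 mm in front of the disc's middle. A dark scribed line runs on from it to the rim. Behind the disc 22 mm are clear; then the stand's upright, 34 mm wide, up to 17 mm above the axle
- big_pulley (a joint): turn of the larger pulley, rad: 0 with the screw straight up, growing clockwise seen from the front (hub side); starts at 0.6 to 1.6, no stop within reach. The rim can be pinched across both faces from above and carried round the axle; one grasp is enough. Axle friction (0.04 N m) keeps the pulley where it is left
- small_pulley_screw (a point): outer end of the clamp screw of the smaller pulley, which must not be turned: a smooth disc 84 mm across and 24 mm thick on a like stand, axle 66 mm above the desk, with the same hub and screw, at any angle

How it is judged:
By the outcome, as a careful person would: the job done as asked, in the order asked, and still so for the second after the job is handed in, with the robot touching nothing.
It also fails if it takes over 35 s, if anything falls off the work surface, if the arm or the gripper's body presses on something with over 40 N, if the wrist force passes 120 N, or if a joint passes its speed limit or range.

### The arm

A 6-joint arm with a two-finger parallel gripper is mounted at the origin on a cart in front of the work surface, level with it; the furniture and walls round the work are solid. World frame = base frame: x ahead of the robot, y to its left, z up, the work surface at z = 0. Lengths are in mm, angles in rad, forces in N, time in s.
With the tool pointing down it reaches from about 350 to 775 mm from the base axis. Payload 5.5 kg.
Tool frame: the origin (TCP) lies between the finger pads; the fingertips stand 19 mm ahead of it and the grasp point (between the pads) is the TCP; z points along the fingers, y is the line along which they close (so a half turn about z gives the same grasp; the last joint's range is limited). The gripper opens to 85 mm and grips with 20 to 120 N. Pads are 22 mm wide; open, the fingers measure 114 mm over their backs; the gripper's body (76 mm by 85 mm) begins 54 mm behind the grasp point. The pads swing forward as they close: fully open they stand 13 mm farther back than shut.
Start: joints at [-1.343, 0.313, 0.046, 1.304, 0, 1.431], TCP at [206.747, -536.587, 250.323] pointing down, gripper open.
Joint ranges: [-2.76, 2.76], [-0.86, 1.69], [-1.03, 1.26], [-2.2, 2.34], [-1.47, 1.5], [-3.14, 3.14]. Speed limits (rad/s): [2.57, 2.57, 3.14, 3.14, 3.14, 3.14].

### API

Orientations are given as a unit quaternion [x, y, z, w].
In Python, from rig import r gives the robot as it stands.
- The arm moves only by the shell command python3 -m handwheel 'ROWS' [OPENING] [FORCE]. ROWS is a JSON object of lists of equal length, an entry for each row: "xyz": the shift along the tool's x, y, z in cm, a list of three; "turn": the turn about the tool's z in rad. A call has 1 to 8 rows; each row is the pose to reach, as a shift and turn from the pose commanded when the call began, along the tool's axes at that moment; what a row does not reach only later rows make up. A row lasts 1/10 s, in which the tool goes at most 50 mm and 8.59 degrees, less where a joint would pass 70% of its speed; a pose out of reach is approached as far as the arm can. A call with a gripper value outside its range is refused whole. OPENING is the closure, from -1 (fully open) to 1 (shut), set as the call begins (- or left out, the last holds). The fingers move at their own pace and stop on an object; FORCE is the grip in N (left out, the last holds). Time passes only in rows, so rows that repeat a pose let the fingers close. It gives the time, the measured TCP pose, the force, the opening and the grip force at its end, in the units of the state.
- r.observe(): the state, without advancing time (a new reading comes with each control period).
- r.read_camera(name): name is "scene" or "top" or "wrist"; returns a dict with "image" (384x512x3 uint8, blue, green, red), "camera_matrix" (3x3 intrinsics, pixels), "R" (3x3) and "t" (3): a world point X has camera coordinates R X + t. Camera axes: x right, y down, z forward; pixel columns grow to the right and rows downward; lengths in mm; the calibration is good to about 2 mm. A picture is of the moment at which its call begins. There is no depth.
- r.job_done(): hands the job in; it is judged then, once.
The state is a dict: "time_s": time; "joints": joint angles; "qd": joint speeds; "joint_torque": joint torques, N m; "ee_pos": TCP position; "orientation": TCP orientation; "force": force on the tool from outside, world axes, zero at the start; "torque": the same for the moment, N m; "width": finger opening in mm; "gripper_force": force on a finger pad.
Only numpy, scipy, OpenCV 4.12 (cv2) and the standard library are available. Lean on these libraries where they do the work, as an engineer would, in place of code of your own. Each camera call takes 0.05 s, during which the arm holds its last target. There are 200 camera calls.

## Working session

There is one attempt and no reset: what is moved stays moved. The work goes in short steps, Python scripts to look and compute and a shell command to move; the robot and the scene stay as the last step left them, time stands still between calls to the robot, and variables do not carry over. Pictures are saved under pics/ and viewed, at most 10 in all, crops included, and the job is handed in when it is done.

```bash
mkdir -p pics; ls; python3 - <<'E'
from rig import r
import cv2,numpy as np
a=r.read_camera("scene");b=r.read_camera("top")
for n,c in(("scene",a),("top",b)):
    cv2.imwrite(f"pics/{n}1.png",c["image"]);np.savez(f"{n}1.npz",**c)
    print(n,c["camera_matrix"].tolist(),np.round(-c["R"].T@c["t"]),np.round(c["R"],3).tolist())
s=r.observe();print(s)
E
```

```text
pics
scene [[433.98622178552597, 0.0, 259.070110509245], [0.0, 433.98622178552597, 189.33436101085368], [0.0, 0.0, 1.0]] [197. 568. 863.] [[-0.887, -0.461, -0.018], [-0.337, 0.672, -0.66], [0.316, -0.579, -0.751]]
top [[460.89013871169664, 0.0, 248.5707905059625], [0.0, 460.89013871169664, 188.47110162371553], [0.0, 0.0, 1.0]] [ 428.   40. 1521.] [[0.021, -1.0, 0.016], [-0.998, -0.022, -0.051], [0.051, -0.015, -0.999]]
{'time_s': 0.1, 'joints': array([-1.34264502e+00,  3.13925891e-01,  4.50935318e-02,  1.30361373e+00,
        2.70240876e-05,  1.43122528e+00]), 'qd': array([-0.00083227, -0.00259716,  0.00212194, -0.00117035, -0.00044075,
        0.00038621]), 'joint_torque': array([ 1.75563633e-03, -4.81727135e+01,  2.99242473e+01,  1.28088307e-02,
       -1.45565773e-04,  2.13517438e-06]), 'ee_pos': array([ 206.6231622 , -536.13365808,  249.49807559]), 'orientation': array([ 9.83144763e-01,  1.82826953e-01, -2.30232915e-05, -8.24668928e-04]), 'force': array([ 0.64970967,  0.29111036, -0.66980692]), 'torque': array([0.00315175, 0.02988709, 0.0155579 ]), 'gripper_force': 0.0, 'width': 85.45669582036132}
```

View pics/scene1.png

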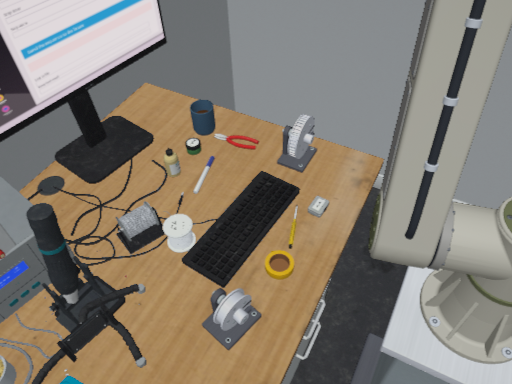

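View pics/top1.png

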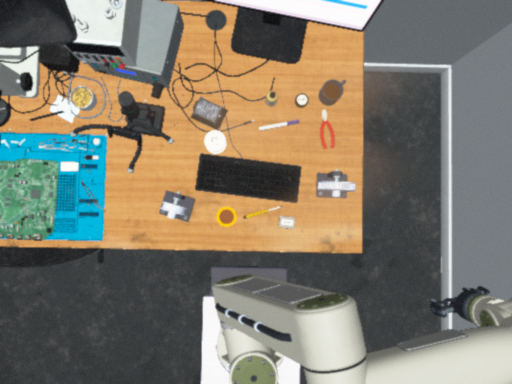

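```bash
python3 - <<'E'
import cv2,numpy as np
a=cv2.imread("pics/scene1.png")[108:178,262:332];b=cv2.imread("pics/top1.png")[160:210,312:362]
f=lambda i:cv2.resize(i,(560,560),interpolation=cv2.INTER_CUBIC)
cv2.imwrite("pics/crop1.png",cv2.resize(np.hstack([f(a)[:, :400],f(b)[:, :400]]),(800,560)))
def ray(n,u,v):
    c=np.load(f"{n}1.npz");d=c["R"].T@np.linalg.inv(c["camera_matrix"])@[u,v,1];return -c["R"].T@c["t"],d
for u,v in((320,186),(355,186),(337,186)):
    o,d=ray("top",u,v);print(o+d*(142-o[2])/d[2])
E
```

```text
[ 511.04732223 -195.44280326  142.        ]
[ 513.33160346 -301.02201564  142.        ]
[ 512.15612657 -246.69161084  142.        ]
```

View pics/crop1.png

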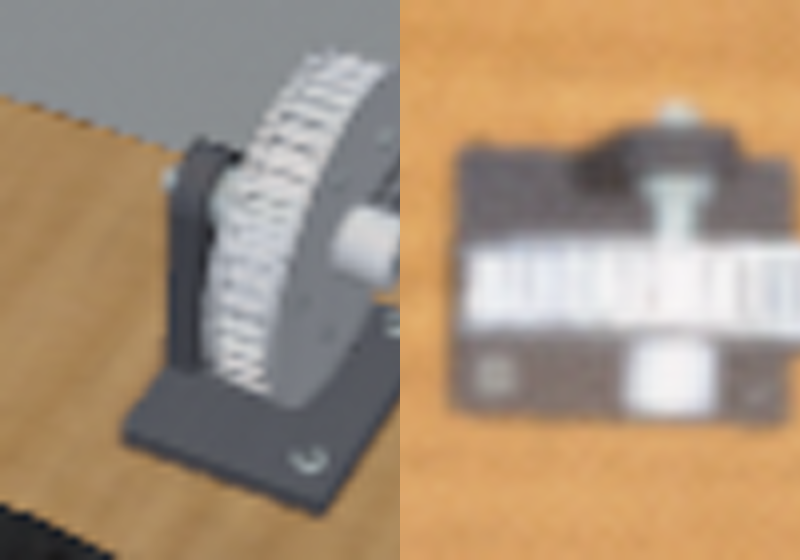

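The toothed pulley is at scene (300,138) / top (337,186), with its hub at scene (308,138) facing the robot. The smooth pulley is at scene (233,310). I'll refine the centre and yaw from the top view.

```bash
cat > h.py <<'E'
import numpy as np,cv2
def ray(c,u,v,z):
    R=c["R"];d=R.T@np.linalg.inv(c["camera_matrix"])@[u,v,1];o=-R.T@c["t"];return o+d*(z-o[2])/d[2]
def proj(c,X):
    p=c["camera_matrix"]@(c["R"]@np.array(X)+c["t"]);return p[:2]/p[2]
E
python3 - <<'E'
from h import *
c=np.load("top1.npz");im=c["image"]
hsv=cv2.cvtColor(im,cv2.COLOR_BGR2HSV)
def big(m):
    k=np.zeros(m.shape,np.uint8);k[160:210,308:362]=m[160:210,308:362]
    cs,_=cv2.findContours(k,cv2.RETR_EXTERNAL,cv2.CHAIN_APPROX_NONE);return max(cs,key=cv2.contourArea)
w=((hsv[...,2]>165)&(hsv[...,1]<60)).astype(np.uint8)
w=cv2.morphologyEx(w,cv2.MORPH_OPEN,np.ones((3,9)))
g=(hsv[...,1]<75).astype(np.uint8)
for n,m,z in(("rim",w,142),("plate+",g,8)):
    b=cv2.boxPoints(cv2.minAreaRect(big(m)));P=np.array([ray(c,u,v,z) for u,v in b]);e=P[1]-P[0];f=P[2]-P[1]
    print(n,b.round(1).tolist(),P.round().tolist(),P.mean(0).round(),np.linalg.norm(e).round(),np.linalg.norm(f).round(),np.degrees(np.arctan2(e[1],e[0])).round(1),np.degrees(np.arctan2(f[1],f[0])).round(1))
print("axle rear",ray(c,336.8,169.8,82),"hub",ray(c,336.2,194,95))
a=cv2.imread("pics/scene1.png")[108:178,275:345]
cv2.imwrite("pics/crop2.png",cv2.resize(a,(560,560),interpolation=cv2.INTER_CUBIC))
E
```

```text
rim [[317.70001220703125, 188.5], [318.1000061035156, 179.6999969482422], [355.3999938964844, 181.60000610351562], [355.0, 190.39999389648438]] [[503.0, -189.0, 142.0], [530.0, -190.0, 142.0], [527.0, -302.0, 142.0], [500.0, -301.0, 142.0]] [ 515. -245.  142.] 27.0 113.0 -2.1 -91.6
plate+ [[317.0, 169.0], [355.0, 169.0], [355.0, 197.0], [317.0, 197.0]] [[575.0, -208.0, 8.0], [578.0, -334.0, 8.0], [485.0, -334.0, 8.0], [483.0, -209.0, 8.0]] [ 530. -271.    8.] 126.0 93.0 -88.7 -179.5
axle rear [ 566.79905378 -257.96894316   82.        ] hub [ 490.06408689 -254.23575019   95.        ]
```

View pics/crop2.png

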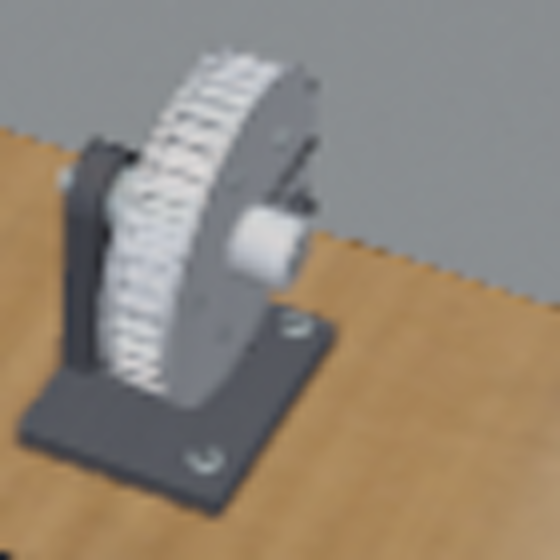

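Scene crop: the scribed line runs from about crop (275,190) to (315,140), and the dark screw is near (300,200), so it points up and right of the hub. I'll compute the angle and start the approach.

```bash
python3 -m handwheel '{"xyz":[[2,-1,0],[6,-2.7,0],[10.5,-4.8,0],[15,-6.9,0],[19.5,-9,0],[24,-11,0],[28.5,-13,0],[32.5,-15,0]],"turn":[-0.1,-0.24,-0.38,-0.52,-0.66,-0.8,-0.94,-1.08]}' 0 30; python3 - <<'E'
from h import *
from rig import r
c=np.load("scene1.npz");y=np.radians(-2.3);a=np.array([np.cos(y),np.sin(y),0]);C=np.array([515,-256,82.])
h=np.cross([0,0,1],a) # left seen from front
for u,v,k in((315,140,12),(275,190,12),(303,200,22)):
    R=c["R"];d=R.T@np.linalg.inv(c["camera_matrix"])@[275+u/8,108+v/8,1];o=-R.T@c["t"]
    P=o+d*((C-k*a-o)@a)/(d@a)-C;print(P@h,P[2],np.arctan2(-P@h,P[2]))
E
```

```text
time_s: 0.9
ee_pos: [457.3, -277.8, 250.0]
orientation: [0.747, 0.665, 0.0, -0.0]
force: [-0.4, -0.7, 0.5]
width: 42.6
gripper_force: 0.0
-60.451180117625434 -6.125276030526379 1.671777673449483
-28.0544770457475 -4.006540591679823 1.7126500010110495
-29.234315712250677 -5.188183044722791 1.7464365610888688
```

```bash
python3 - <<'E'
from h import *
from rig import r
w=r.read_camera("wrist");np.savez("wrist1.npz",**w);cv2.imwrite("pics/wrist1.png",w["image"])
s=r.observe();print(s["time_s"],s["ee_pos"],s["orientation"],s["width"],np.round(s["qd"],2),-w["R"].T@w["t"],w["R"].round(2).tolist())
E
```

```text
0.95 [ 460.61594258 -273.15863233  249.9890459 ] [ 7.43513773e-01  6.68717187e-01  2.07522184e-03 -5.35104277e-04] 42.760973092997205 [-0.08 -0.01 -0.02  0.01 -0.04  0.1 ] [ 466.13535332 -196.43524863  373.59663326] [[0.99, -0.12, -0.0], [-0.11, -0.94, 0.32], [-0.04, -0.31, -0.95]]
```

View pics/wrist1.png

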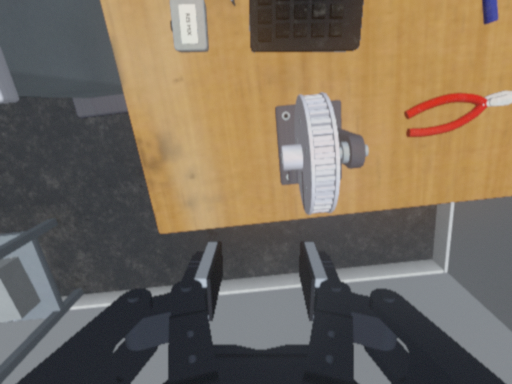

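Wrist view: the pulley is centred near (318,153), with the hub at (291,157) and the rear axle at (350,152). I'll check this against the estimated centre.

```bash
python3 - <<'E'
from h import *
c=np.load("wrist1.npz");im=c["image"];y=np.radians(-2.3);a=np.array([np.cos(y),np.sin(y),0]);C=np.array([515,-256,82.]);h=np.cross([0,0,1],a)
for n,P in(("top",C+[0,0,60]),("left",C+60*h),("right",C-60*h),("hubend",C-32*a),("topF",C+[0,0,60]-12*a),("topB",C+[0,0,60]+12*a)):print(n,proj(c,P).round(1))
hsv=cv2.cvtColor(im,cv2.COLOR_BGR2HSV);m=((hsv[...,1]<50)&(hsv[...,2]>120)).astype(np.uint8);k=0*m;k[80:225,270:375]=m[80:225,270:375]
for row in (100,120,130,140,150,157,165,180,190,205): x=np.flatnonzero(k[row]);print(row,x.min() if len(x) else None,x.max() if len(x) else None)
crop=im[80:225,265:375];cv2.imwrite("pics/crop3.png",cv2.resize(crop,None,fx=4,fy=4,interpolation=cv2.INTER_CUBIC))
E
```

```text
top [328.  169.5]
left [313.9  94.2]
right [315.9 210.8]
hubend [283.7 158.6]
topF [313.4 170.6]
topB [342.6 168.4]
100 297 330
120 283 340
130 295 337
140 295 338
150 281 368
157 281 364
165 282 340
180 287 339
190 300 339
205 305 335
```

View pics/crop3.png

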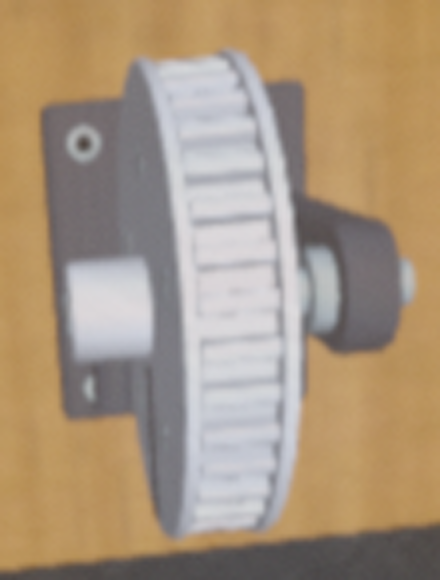

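The centre refines to about (513.5, -257, 82) with axle yaw -2.3°, and the screw angle is about 1.6. I'll grip at rim angle +0.8 (50 mm radius) and carry to -0.8, starting by moving above the grip point.

```bash
python3 -m handwheel '{"xyz":[[0,1.5,0],[-0.3,3.5,1],[-0.6,5.2,3],[-0.6,5.7,5],[-0.6,5.7,6.5],[-0.6,5.7,7],[-0.6,5.7,7]],"turn":[-0.02,-0.05,-0.083,-0.083,-0.083,-0.083,-0.083]}' 0 35
```

```text
time_s: 1.65
ee_pos: [511.1, -292.4, 179.2]
orientation: [0.721, 0.693, -0.0, -0.001]
force: [0.3, 0.2, 0.1]
width: 42.6
gripper_force: 0.0
```

```bash
python3 -m handwheel '{"xyz":[[0,0.1,1],[0,0.1,2.5],[0,0.1,4],[0,0.1,5.3],[0,0.1,6.1],[0,0.1,6.2],[0,0.1,6.2]],"turn":[0,0,0,0,0,0,0]}' 0 35 && python3 -m handwheel '{"xyz":[[0,0,0],[0,0,0],[0,0,0],[0,0,0],[0,0,0],[0,0,0]],"turn":[0,0,0,0,0,0]}' 1 35
```

```text
time_s: 2.35
ee_pos: [513.0, -292.9, 118.5]
orientation: [0.721, 0.693, 0.0, 0.0]
force: [-1.4, -0.4, 0.2]
width: 42.5
gripper_force: 0.0
time_s: 2.95
ee_pos: [513.0, -293.2, 119.1]
orientation: [0.721, 0.693, -0.0, 0.001]
force: [-1.8, -1.7, 4.9]
width: 23.3
gripper_force: 36.1
```

```bash
python3 -m handwheel '{"xyz":[[0.38,0,-0.34],[0.79,0,-0.64],[1.23,0,-0.90],[1.69,0,-1.12],[2.18,0,-1.28],[2.67,0,-1.40],[3.18,0,-1.47],[3.69,0,-1.49]],"turn":[0,0,0,0,0,0,0,0]}' 1 35 && python3 -m handwheel '{"xyz":[[0.51,0,0.03],[1.01,0,0.12],[1.5,0,0.25],[1.98,0,0.43],[2.43,0,0.66],[2.86,0,0.93],[3.26,0,1.25],[3.53,0,1.49]],"turn":[0,0,0,0,0,0,0,0]}' 1 35;python3 -m handwheel '{"xyz":[[0,0,0],[0,0,0]],"turn":[0,0]}' 
python3 - <<'E'
from h import *
from rig import r
c=r.read_camera("scene");np.savez("scene2.npz",**c)
w=r.read_camera("wrist");np.savez("wrist2.npz",**w)
a=cv2.resize(c["image"][108:178,275:345],(390,390),interpolation=cv2.INTER_CUBIC)
b=cv2.resize(w["image"],(400,300));b=cv2.copyMakeBorder(b,0,90,0,0,0)
cv2.imwrite("pics/c4.png",np.hstack([a,b]))
E
```

```text
time_s: 3.75
ee_pos: [513.8, -258.4, 133.6]
orientation: [0.722, 0.692, -0.003, 0.002]
force: [-5.7, -8.4, 1.9]
width: 23.7
gripper_force: 35.7
time_s: 4.55
ee_pos: [514.6, -221.5, 119.8]
orientation: [0.721, 0.693, -0.002, 0.001]
force: [-9.1, -2.5, 12.3]
width: 23.4
gripper_force: 40.7
time_s: 4.75
ee_pos: [514.7, -221.1, 119.5]
orientation: [0.721, 0.693, -0.002, 0.0]
force: [-8.2, 0.4, 11.6]
width: 23.5
gripper_force: 40.4
```

View pics/c4.png

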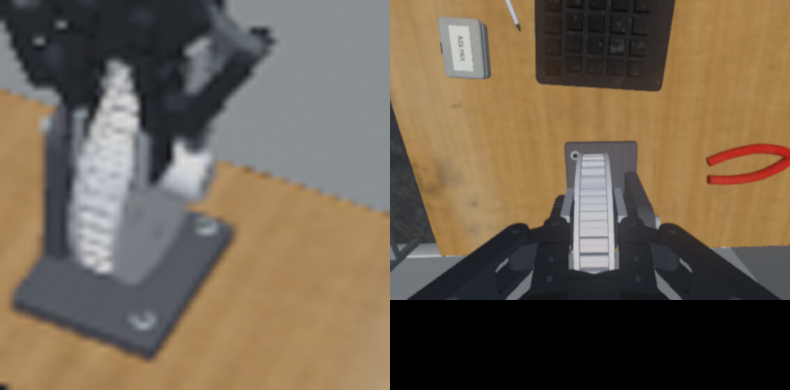

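The screw is hidden by the gripper in both views. I'll release, rise and back off, then check the angle.

```bash
python3 -m handwheel '{"xyz":[[0,0,0],[0,0,0],[0,0,0],[0,0,0],[0,0,0],[0,0,0]],"turn":[0,0,0,0,0,0]}' 0 35 && python3 -m handwheel '{"xyz":[[0,0,-1.5],[0,0,-4],[0,0,-7],[-1,-2,-10],[-2.5,-5,-12],[-4,-8,-13],[-5,-10,-13],[-5,-10,-13]],"turn":[0,0,0,0,0,0,0,0]}'
python3 - <<'E'
from h import *
from rig import r
c=r.read_camera("scene");np.savez("scene3.npz",**c)
w=r.read_camera("wrist");np.savez("wrist3.npz",**w)
y=np.radians(-2.3);a=np.array([np.cos(y),np.sin(y),0]);C=np.array([513.5,-257,82.])
u,v=proj(w,C-15*a).astype(int);print(u,v,proj(w,C-32*a));u=max(u,50);v=max(v,50)
A=cv2.resize(c["image"][108:178,275:345],(400,400),interpolation=cv2.INTER_CUBIC)
B=cv2.resize(w["image"][v-50:v+50,u-50:u+50],(400,400),interpolation=cv2.INTER_CUBIC)
cv2.imwrite("pics/c5.png",np.hstack([A,B]))
E
```

```text
time_s: 5.45
ee_pos: [515.8, -220.5, 118.1]
orientation: [0.721, 0.693, 0.0, -0.0]
force: [-0.1, -0.7, -0.0]
width: 42.7
gripper_force: 0.0
time_s: 6.25
ee_pos: [412.2, -267.4, 249.0]
orientation: [0.722, 0.692, -0.0, 0.0]
force: [0.8, -0.4, 0.3]
width: 42.7
gripper_force: 0.0
343 170 [326.67793252 170.08907515]
```

View pics/c5.png

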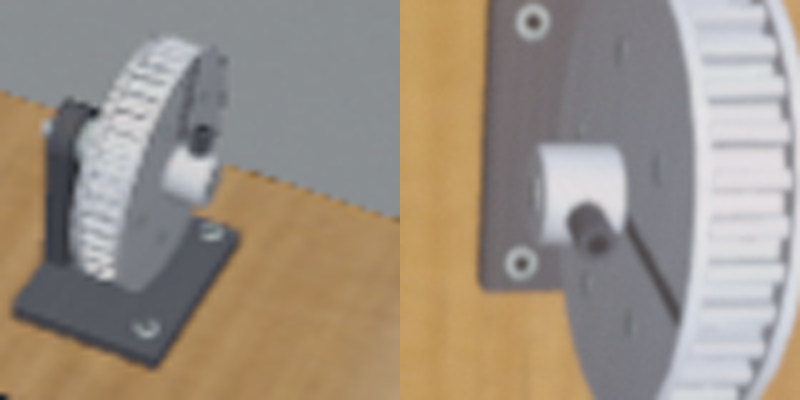

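Wrist crop: the screw tip is at full-image (342.5,180.8) and the scribed line runs from (350,175.5) to (362.3,199.5), leaning slightly right of upright.

```bash
python3 - <<'E'
from h import *
c=np.load("wrist3.npz");im=c["image"];y=np.radians(-2.3);a=np.array([np.cos(y),np.sin(y),0]);C=np.array([513.5,-257,82.]);h=np.cross([0,0,1],a)
def on(u,v,k):
    R=c["R"];d=R.T@np.linalg.inv(c["camera_matrix"])@[u,v,1];o=-R.T@c["t"]
    P=o+d*((C-k*a-o)@a)/(d@a)-C;return np.array([-P@h,P[2]])
print(on(342.5,180.8,22),np.arctan2(*on(342.5,180.8,22)))
p,q=on(350,175.5,12),on(362.3,199.5,12);print(p,q,np.arctan2(*(q-p)),np.arctan2(*p),np.arctan2(*q))
print("hub end ctr",proj(c,C-32*a),"exp tip at angles",[(t,proj(c,C-22*a+26*(np.cos(t)*np.array([0,0,1])-np.sin(t)*h)).round(1).tolist(), proj(c,C-12*a+55*(np.cos(t)*np.array([0,0,1])-np.sin(t)*h)).round(1).tolist()) for t in(0,.1,.2,.3)])
# hub extents in column of hub, light pixels
x0,y0=293,120;print([im[y,x0+40].max() for y in range(150,186)])
E
```

```text
[ 4.67400479 24.97611753] 0.18499915416136453
[ 2.10724654 14.60795285] [13.48801359 54.41937508] 0.27844073097221 0.14326509629886452 0.24295708103993577
hub end ctr [326.67793252 170.08907515] exp tip at angles [(0, [343.2, 176.3], [364.3, 184.8]), (0.1, [342.9, 178.9], [363.4, 190.8]), (0.2, [342.6, 181.4], [362.4, 196.5]), (0.3, [342.2, 183.8], [361.2, 201.8])]
[np.uint8(123), np.uint8(123), np.uint8(124), np.uint8(124), np.uint8(125), np.uint8(139), np.uint8(174), np.uint8(197), np.uint8(209), np.uint8(218), np.uint8(222), np.uint8(223), np.uint8(223), np.uint8(223), np.uint8(223), np.uint8(224), np.uint8(224), np.uint8(223), np.uint8(223), np.uint8(224), np.uint8(225), np.uint8(224), np.uint8(222), np.uint8(215), np.uint8(208), np.uint8(203), np.uint8(201), np.uint8(198), np.uint8(193), np.uint8(179), np.uint8(159), np.uint8(138), np.uint8(128), np.uint8(128), np.uint8(125), np.uint8(124)]
```

```bash
python3 - <<'E'
from rig import r
import numpy as np
s=r.observe();p=s["ee_pos"];q=s["orientation"];y=2*np.arctan2(q[1],q[0])
d=np.array([514.4,-234.3,127.9])-p;print(s["time_s"],p,y,d@[np.cos(y),np.sin(y),0],d@[np.sin(y),-np.cos(y),0],-d[2])
E
```

```text
6.35 [ 413.91378326 -266.77022454  248.44462984] 1.5296098113665202 36.580195465039836 99.0640426035765 120.5446298435377
```

Now I'll regrasp at θ = -0.45 and stop above to descend.

```bash
python3 -m handwheel '{"xyz":[[0.7,2,0],[1.8,5,1],[3,8,3],[3.65,9.9,5.5],[3.65,9.9,8],[3.65,9.9,10.5],[3.65,9.9,12],[3.65,9.9,12.1]],"turn":[0,0,0,0,0,0,0,0]}' 0 40 && python3 -m handwheel '{"xyz":[[0,0,0],[0,0,0],[0,0,0],[0,0,0],[0,0,0],[0,0,0],[0,0,0],[0,0,0]],"turn":[0,0,0,0,0,0,0,0]}' 1 40
```

```text
time_s: 7.15
ee_pos: [513.6, -232.1, 124.1]
orientation: [0.721, 0.693, -0.001, -0.003]
force: [0.6, 0.2, -1.4]
width: 42.8
gripper_force: 0.0
time_s: 7.95
ee_pos: [514.3, -233.8, 127.6]
orientation: [0.721, 0.693, 0.0, 0.0]
force: [-1.6, 3.9, 1.9]
width: 23.2
gripper_force: 41.4
```

```bash
python3 -m handwheel '{"xyz":[[0.31,0,0.16],[0.61,0,0.35],[0.9,0,0.56],[1.18,0,0.8],[1.18,0,0.8],[1.18,0,0.8],[1.18,0,0.8]],"turn":[0,0,0,0,0,0,0]}' 1 40 && python3 -m handwheel '{"xyz":[[0,0,0],[0,0,0],[0,0,0],[0,0,0],[0,0,0],[0,0,0]],"turn":[0,0,0,0,0,0]}' 0 40 && python3 -m handwheel '{"xyz":[[0,0,-1.5],[0,0,-4],[0,0,-7],[-1,-2,-10],[-2.5,-5,-12],[-3.7,-8,-13],[-3.7,-10,-13],[-3.7,-10,-13]],"turn":[0,0,0,0,0,0,0,0]}'
python3 - <<'E'
from h import *
from rig import r
r.read_camera("scene")
w=r.read_camera("wrist");np.savez("wrist4.npz",**w)
y=np.radians(-2.3);a=np.array([np.cos(y),np.sin(y),0]);C=np.array([513.5,-256.5,82.])
u,v=proj(w,C-15*a).astype(int);print(u,v)
cv2.imwrite("pics/c6.png",cv2.resize(w["image"][v-50:v+50,u-50:u+50],(600,600),interpolation=cv2.INTER_CUBIC))
E
```

```text
time_s: 8.65
ee_pos: [514.6, -224.7, 121.8]
orientation: [0.722, 0.692, -0.002, 0.003]
force: [-8.4, -1.6, 12.9]
width: 23.3
gripper_force: 45.9
time_s: 9.25
ee_pos: [514.8, -222.2, 119.1]
orientation: [0.721, 0.693, -0.0, -0.0]
force: [0.7, -0.8, -0.1]
width: 42.4
gripper_force: 0.0
time_s: 10.05
ee_pos: [411.5, -255.3, 250.0]
orientation: [0.722, 0.692, -0.0, 0.0]
force: [0.9, 0.3, -0.2]
width: 42.8
gripper_force: 0.0
342 180
```

View pics/c6.png

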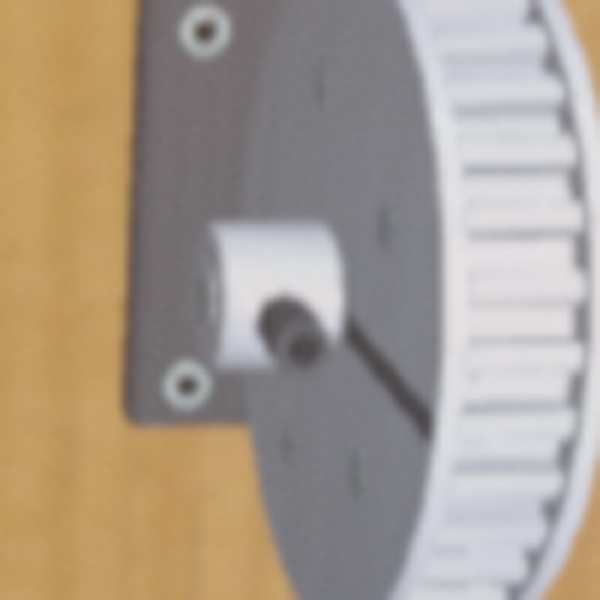

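The screw tip is at (342.8,187.8) and the line runs from (350,183.7) to (363.7,202), closer to upright.

```bash
python3 - <<'E'
from h import *
y=np.radians(-2.3);a=np.array([np.cos(y),np.sin(y),0]);C=np.array([513.5,-256.5,82.]);h=np.cross([0,0,1],a)
def on(c,u,v,k):
    R=c["R"];d=R.T@np.linalg.inv(c["camera_matrix"])@[u,v,1];o=-R.T@c["t"]
    P=o+d*((C-k*a-o)@a)/(d@a)-C;return np.array([-P@h,P[2]])
c=np.load("wrist4.npz")
t=on(c,342.8,187.8,22);p,q=on(c,350,183.7,12),on(c,363.7,202,12);print(t,p,q,np.arctan2(*t),np.arctan2(*(q-p)))
print("hub ctr",proj(c,C-32*a),proj(c,C-14*a))
# line fit: darkest pixel per column along the scribe, both views
for f,(v0,x0,x1) in{"wrist3":(176,350,362),"wrist4":(184,350,363)}.items():
    c=np.load(f+".npz");g=cv2.cvtColor(c["image"],cv2.COLOR_BGR2GRAY).astype(float);P=[]
    for x in range(x0+1,x1-1):
        s=v0+(x-x0)*(24/12.3 if f=="wrist3" else 18.3/13.7);r=np.arange(int(s)-5,int(s)+7);w=np.clip(np.median(g[r,x])-8-g[r,x],0,None)
        if w.sum()>5:P.append(on(c,x,(w*r).sum()/w.sum(),12))
    P=np.array(P,np.float32);vx,vz,x_,z_=cv2.fitLine(P,cv2.DIST_HUBER,0,.01,.01).ravel();s=np.sign(vz);ang=np.arctan2(s*vx,s*vz)
    print(f,len(P),"angle",ang,"offset of line from axis",x_*np.cos(ang)-z_*np.sin(ang),P[[0,-1]].round(1).tolist())
E
```

```text
[ 0.50543993 25.93700359] [-0.55812153 15.27643949] [ 4.0941142  56.88783864] 0.019484747621994244 0.11133958721956694
hub ctr [326.59191652 180.26665917] [343.73497706 180.23734427]
wrist3 10 angle 0.24850091 offset of line from axis -0.13467407 [[4.599999904632568, 18.600000381469727], [11.899999618530273, 47.70000076293945]]
wrist4 11 angle 0.074788526 offset of line from axis -0.6259396 [[0.800000011920929, 19.100000381469727], [3.0999999046325684, 49.5]]
```

The line fit gives about 0.07 rad still to go. The last move lost about 0.1 rad to compliance, so I'll command 0.15 from the same grip.

```bash
python3 -m handwheel '{"xyz":[[0.5,2,0],[1.3,5,1],[2,8,3],[2.5,10,5.5],[2.5,10,8],[2.5,10,10.5],[2.5,10,12],[2.5,10,12.2]],"turn":[0,0,0,0,0,0,0,0]}' 0 40 && python3 -m handwheel '{"xyz":[[0,0,0],[0,0,0],[0,0,0]],"turn":[0,0,0]}' 0 40 && python3 -m handwheel '{"xyz":[[0,0,0],[0,0,0],[0,0,0],[0,0,0],[0,0,0],[0,0,0],[0,0,0],[0,0,0]],"turn":[0,0,0,0,0,0,0,0]}' 1 40 && python3 -m handwheel '{"xyz":[[0.22,0,0.11],[0.44,0,0.24],[0.66,0,0.39],[0.66,0,0.39],[0.66,0,0.39],[0.66,0,0.39],[0.66,0,0.39]],"turn":[0,0,0,0,0,0,0]}' 1 40 && python3 -m handwheel '{"xyz":[[0,0,0],[0,0,0],[0,0,0],[0,0,0],[0,0,0],[0,0,0]],"turn":[0,0,0,0,0,0]}' 0 40 && python3 -m handwheel '{"xyz":[[0,0,-1.5],[0,0,-4],[0,0,-7],[-1,-2,-10],[-2.5,-5,-12],[-3.2,-8,-12.6],[-3.2,-10,-12.6],[-3.2,-10,-12.6]],"turn":[0,0,0,0,0,0,0,0]}'
python3 - <<'E'
from h import *
from rig import r
r.read_camera("scene")
c=r.read_camera("wrist");np.savez("wrist5.npz",**c)
y=np.radians(-2.3);a=np.array([np.cos(y),np.sin(y),0]);C=np.array([513.5,-256.5,82.]);h=np.cross([0,0,1],a)
u,v=proj(c,C-15*a).astype(int);print(u,v)
cv2.imwrite("pics/c7.png",cv2.resize(c["image"][v-50:v+50,u-50:u+50],(600,600),interpolation=cv2.INTER_CUBIC))
def on(u,v,k):
    R=c["R"];d=R.T@np.linalg.inv(c["camera_matrix"])@[u,v,1];o=-R.T@c["t"]
    P=o+d*((C-k*a-o)@a)/(d@a)-C;return np.array([-P@h,P[2]])
g=cv2.cvtColor(c["image"],cv2.COLOR_BGR2GRAY).astype(float)
A,B=[proj(c,C-12*a+[0,0,q]) for q in(17,52)];P=[]
for x in range(int(A[0])+1,int(B[0])-1):
    s=A[1]+(x-A[0])*(B-A)[1]/(B-A)[0];rr=np.arange(int(s)-5,int(s)+7);w=np.clip(np.median(g[rr,x])-8-g[rr,x],0,None)
    if w.sum()>5:P.append(on(x,(w*rr).sum()/w.sum(),12))
P=np.array(P,np.float32);vx,vz,x_,z_=cv2.fitLine(P,cv2.DIST_HUBER,0,.01,.01).ravel();s=np.sign(vz)
print(len(P),"angle",np.arctan2(s*vx,s*vz),P.round(1).tolist())
E
```

```text
time_s: 10.95
ee_pos: [513.8, -232.8, 124.1]
orientation: [0.721, 0.693, -0.001, -0.002]
force: [-0.5, 0.0, 0.2]
width: 42.8
gripper_force: 0.0
time_s: 11.25
ee_pos: [515.2, -234.7, 128.5]
orientation: [0.721, 0.693, 0.0, 0.001]
force: [-0.7, 1.6, 1.2]
width: 43.0
gripper_force: 0.0
time_s: 12.05
ee_pos: [514.3, -234.5, 128.3]
orientation: [0.721, 0.693, -0.0, 0.001]
force: [-2.1, 0.3, 5.8]
width: 23.5
gripper_force: 39.8
time_s: 12.75
ee_pos: [514.4, -229.7, 125.7]
orientation: [0.721, 0.693, -0.002, 0.002]
force: [-6.2, -2.5, 11.5]
width: 23.8
gripper_force: 41.7
time_s: 13.35
ee_pos: [514.5, -227.5, 123.2]
orientation: [0.721, 0.693, -0.0, -0.0]
force: [0.1, 0.7, -0.3]
width: 42.6
gripper_force: 0.0
time_s: 14.15
ee_pos: [411.5, -255.5, 250.0]
orientation: [0.722, 0.692, -0.0, 0.0]
force: [0.5, -0.6, 0.2]
width: 42.4
gripper_force: 0.0
342 179
10 angle -0.013507442 [[-1.2999999523162842, 18.299999237060547], [-1.2999999523162842, 21.600000381469727], [-1.5, 24.700000762939453], [-1.5, 27.799999237060547], [-1.5, 30.899999618530273], [-1.399999976158142, 33.900001525878906], [-1.5, 36.79999923706055], [-1.5, 39.70000076293945], [-1.7000000476837158, 42.400001525878906], [-1.7999999523162842, 45.20000076293945]]
```

View pics/c7.png

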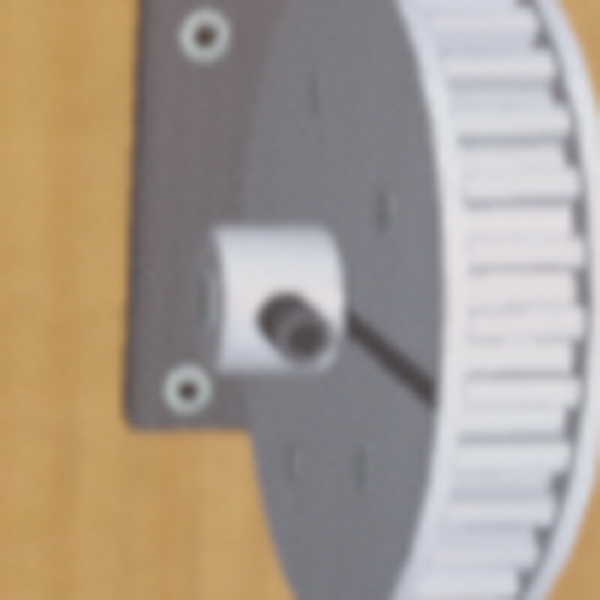

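The line fit reads -0.01 rad, so the screw is upright on the hub. The arm is clear of everything, so I'm handing in.

```bash
python3 -c "
from rig import r
print(r.job_done())"
```

```text
the job is handed in; nothing more can be done
None
```

I turned the larger, toothed pulley until its clamp screw points straight up (about -0.01 rad by the last camera fit), never touched the smaller pulley, and handed the job in at about 14 s with the arm clear; no verdict was returned.

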